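Lock the waist of a bench robot

ROBOT

A 6-joint arm with a two-finger parallel gripper is mounted at the origin on the work surface. World frame = base frame: x ahead of the robot, y to its left, z up, the work surface at z = 0. Lengths are in m, angles in rad, forces in N, time in s.
With the tool pointing down it reaches from about 0.375 to 0.9 m from the base axis. Payload 3.1 kg.
Tool frame: the origin (TCP) lies on the front face of the gripper's body, between the roots of the fingers; the fingertips stand 73 mm ahead of it and the grasp point (between the pads) lies 54 mm ahead of it (manip.finger_overhang is the distance from the TCP to the fingertips, in m); z points along the fingers, y is the direction in which the jaws open and shut (so a half turn about z gives the same grasp; the last joint's range is limited). The gripper opens to 85 mm and grips with 20 to 120 N. Pads are 22 mm wide; open, the fingers measure 114 mm over their backs; the gripper's body (76 mm by 85 mm) begins 54 mm behind the grasp point. The pads swing forward as they close: fully open they stand 13 mm farther back than shut.
Start: joints at [0.969, 0.527, 1.433, -0, 1.181, -0.178], TCP at [0.257, 0.57, 0.304] pointing down, gripper open.
Joint ranges: [-3.08, 3.08], [-0.75, 2.2], [0.22, 2.44], [-1.43, 4.57], [0, 2.65], [-2.85, 2.85]. Speed limits (rad/s): [2.79, 2.79, 3.14, 3.14, 3.14, 3.14].

INTERFACE

Orientations are given as a unit quaternion [x, y, z, w].
In Python, from station import manip gives the robot as it stands.
- The arm moves only by the tool apply_moves, never from a script. Its argument "increments" is a list that holds one entry, the list of rows, each a list of 4 numbers: the shift along the tool's x, y, z in m, then the turn about the tool's z in degrees. In form: [[[dx, dy, dz, spin], ...]]. A call has 1 to 5 rows; each row shifts and turns the pose as measured when the row begins, along the tool's axes as they then stand; what a row does not reach is not made up. A row lasts 1/10 s, in which the tool goes at most 50 mm and 8.59 degrees, less where a joint would pass 70% of its speed; a pose out of reach is approached as far as the arm can. A call with a gripper value outside its range is refused whole. "fingers" is the opening, from 0 (shut) to 1 (fully open), set as the call begins (left out, the last holds). The fingers move at their own pace and stop on an object; "newtons" is the grip in N (left out, the last holds). Time passes only in rows, so rows that do not move let the fingers close. It gives the time, the measured TCP pose, the force and the opening at its end, in the units of the state.
- manip.sense(): the state, without advancing time (a new reading comes with each control period).
- manip.snapshot(name): name is "scene" or "top"; returns (picture, depth): 384x512x3 uint8, red, green, blue; 384x512 float32, m along the optical axis (not along the pixel's ray), 0 where there is no reading.
- manip.camera_model(name): a dict with "mtx" (3x3 intrinsics, pixels), "R" (3x3) and "t" (3): a world point X has camera coordinates R X + t. Camera axes: x right, y down, z forward; pixel columns grow to the right and rows downward; lengths in m; the calibration is good to about 2 mm. A picture is of the moment at which its call begins. camera_model takes no time and is no camera call.
- manip.sign_off(): hands the job in, once; it reports no verdict.
The state is a dict: "t": time; "q": joint angles; "qd": joint speeds; "tau": joint torques, N m; "tcp_pos": TCP position; "tool_rot": TCP orientation; "force": force on the tool from outside, world axes, zero at the start; "ft_torque": the same for the moment, N m; "finger_gap": opening from 0.0 (shut) to 1.0 (fully open).
Only numpy, scipy, OpenCV 4.12 (cv2) and the standard library are available. Lean on these libraries where they do the work, as an engineer would, in place of code of your own. Each camera call takes 0.05 s, during which the arm holds its last target.

TASK

Lock the waist of the small bench robot: push its folded upper-arm link round with the fingertips until the slot in the rim of the turntable's disc faces the locking bar, then push the bar by its upright tab fully home into the slot. Nothing needs picking up: the little robot stands loose on its rubber feet and must not be lifted, tipped or slid along the bench, and the other things on the bench stay where they are.

Things in the scene. Friction and masses are not known exactly. Their poses are not given: they have to be found in the camera images.
- waist: the bench robot, waist and folded upper arm only, about 4.7 kg, standing loose on rubber feet. Origin on the bench under the turntable's vertical axis; z up. Its +y points from the turntable axis to the locking bar. Base plate 150 mm (x) by 210 mm (y, from -85 to +125), top at 14 mm; on it a black drum of radius 62 mm up to 52 mm, and on that the turntable. Nothing on the robot is higher than 118 mm.
- turntable (a joint): angle of the turntable (rad) about the vertical axis, counter-clockwise positive seen from above; 0 = the slot is exactly in line with the bar. Starts between 0.5 and 1.4. The turntable is an aluminium locking disc, radius 75 mm, from 58 to 66 mm above the bench, carrying the shoulder bracket and servo (within 40 mm of the axis, up to 118 mm high) and the upper-arm link. It turns stiffly (0.15 N m), stays where it is left and stops at 2.3 either way.
- slot_mouth (a point): middle of the mouth of the only slot in the disc's rim, at the disc's top face (66 mm high, 75 mm from the axis). The slot runs radially 23 mm inwards, 16 mm wide, its mouth flared to 20 mm.
- link_point (a point): centre of the upper-arm link, 85 mm from the axis, 89 mm above the bench. The link is a level aluminium square tube, 26 x 26 mm (76 to 102 mm high), that points straight out from the axis on the side opposite the slot, out to 113 mm. Its flat upright sides are free from 30 to 100 mm from the axis: push there to turn the turntable (about 2 N).
- lock_bar (a joint): how far the locking bar is pushed in (m): 0 to 0.003 at the start (drawn), 0.026 = fully home (its stop). Sliding friction about 1.5 N; no spring. The bar slides level and straight towards the turntable axis (along -y of the waist). Its tip, tapered from 13 to 9 mm, meets the rim after about 5 mm unless the slot is in line, and its taper centres the slot from up to about 4 mm off at the rim.
- bar_tab (a point): centre of the outer face of the bar's upright steel thumb tab, 144 mm from the axis when drawn, 118 mm when home, 78 mm above the bench. The tab is 36 mm wide, 6 mm thick and stands from 58 to 98 mm above the bench. The face looks straight away from the turntable; pushing it towards the axis slides the bar through its black guide block (46 mm wide, 84 to 112 mm from the axis, top at 74 mm).
- guide_block (a point): middle of the top of the black guide block, fixed to the bench robot's base 98 mm from the axis, 74 mm above the bench.
- cell_mid (a point): bystander: centre of a battery cell, 21 mm diameter, 70 mm tall, standing close to the bench robot
- servo_mid (a point): bystander: centre of a small black servo, 54 x 20 x 44 mm, close to the bench robot
- motor_mid (a point): bystander: centre of an upright gear motor, 37 mm diameter, 82 mm tall
- fan_mid (a point): bystander: centre of a flat square cooling fan, 80 x 80 x 25 mm
- tray_mid (a point): bystander: centre of a small open parts tray, 130 x 90 x 30 mm
- flask_mid (a point): bystander: centre of a closed drinking flask, 70 mm diameter, 213 mm tall, standing
- driver_grip (a point): bystander: handle of a screwdriver lying on the bench

How it is judged:
On the way, in this order (a step that is already met when the one before it is completed fails the run):
1. the slot of the disc is turned into line with the bar (value of joint turntable between -0.09 and 0.09 rad), for 0.2 s.
2. the bar is pushed home into the slot (value of joint lock_bar above 0.0225 m and value of joint turntable between -0.045 and 0.045 rad), for 0.2 s.
At the end, for the whole second after the job is handed in: The bar is in the slot by at least 22.5 of its 26 mm travel with the disc within 0.045 rad of line and at rest, the bench robot is within 25 mm of where it stood (30 mm at its guide block) and flat on its feet, and every bystander is within 20 mm of where it was (all of step 2 and distance of waist from where it was at the start of the episode below 0.025 m and distance of guide_block from where it was at the start of the episode below 0.03 m and angle between waist's own z axis and vertical below 0.05 rad and distance of each of cell_mid, servo_mid, motor_mid, fan_mid, tray_mid, flask_mid, driver_grip from where it was at the start of the episode below 0.02 m and velocity of joint turntable between -0.05 and 0.05 rad/s and linear speed of waist below 0.02 m/s); the robot touches nothing.
It fails at once if the bench robot is lifted, tipped or slid more than 25 mm (30 mm at its guide block, if swivelled) (distance of waist from where it was at the start of the episode above 0.025 m or distance of guide_block from where it was at the start of the episode above 0.03 m or height (world z) of waist above 0.008 m or angle between waist's own z axis and vertical above 0.1 rad).
It fails at once if a bystander is lifted, knocked over or moved more than 20 mm (distance of any of cell_mid, servo_mid, motor_mid, fan_mid, tray_mid, flask_mid, driver_grip from where it was at the start of the episode above 0.02 m).
It also fails if it takes over 54 s, if anything falls off the work surface, if the arm or the gripper's body presses on something with over 40 N, if the wrist force passes 120 N, or if a joint passes its speed limit or range.

## Working session

There is one attempt and no reset: what is moved stays moved. The work goes in short steps, Python scripts to look and compute and a tool call to move; the robot and the scene stay as the last step left them, time stands still between calls to the robot, and variables do not carry over. Pictures are saved under pics/ and viewed, and the job is handed in when it is done.

Besides the shell and the picture viewer there is one more tool, called in YAML: its name, and indented under it one key for each argument. apply_moves: Moves the arm, as the interface text tells. Its arguments: {"type":"object","properties":{"increments":{"type":"array","items":{"type":"array","items":{"type":"array","items":{"type":"number"}}}},"fingers":{"type":"number"},"newtons":{"type":"number"}},"required":["increments"]}

```bash
mkdir -p pics; ls; python3 - <<'E'
from station import manip
import cv2,numpy as np
s=manip.sense(); print(s)
for n in("scene","top"):
    p,d=manip.snapshot(n); cv2.imwrite(f"pics/{n}0.png",cv2.cvtColor(p,cv2.COLOR_RGB2BGR)); np.savez(f"pics/{n}0.npz",p=p,d=d)
    m=manip.camera_model(n);print(n,m)
E
```

```text
pics
{'t': 0.0, 'q': array([ 9.68480795e-01,  5.28490953e-01,  1.43387588e+00, -4.88045527e-05,
        1.18140241e+00, -1.78480919e-01]), 'qd': array([-0.00093827,  0.00044858, -0.00072716, -0.0015484 ,  0.00028263,
        0.00092581]), 'tau': array([ 5.37126175e-05, -4.42346442e+01, -1.78027242e+01, -4.40788244e-04,
        8.35234387e-03, -2.83752840e-06]), 'tcp_pos': array([0.25669181, 0.56925149, 0.30292662]), 'tool_rot': array([ 2.10325495e-01,  9.77630810e-01, -1.01499652e-03, -3.93290445e-04]), 'force': array([-0.96726024,  0.14968922, -0.12807032]), 'ft_torque': array([ 0.04719881,  0.02141389, -0.05261711]), 'finger_gap': 0.9997034226987954}
scene {'mtx': array([[477.8675891 ,   0.        , 258.48994394],
       [  0.        , 477.8675891 , 190.61638303],
       [  0.        ,   0.        ,   1.        ]]), 'R': array([[ 0.87666868,  0.48073827, -0.01851358],
       [ 0.29613548, -0.56955737, -0.76675171],
       [-0.37915143,  0.66670468, -0.64167676]]), 't': array([-0.47156348, -0.10555743,  1.65930677])}
top {'mtx': array([[421.26572766,   0.        , 261.30520529],
       [  0.        , 421.26572766, 194.19401762],
       [  0.        ,   0.        ,   1.        ]]), 'R': array([[-0.00680891, -0.99996372, -0.00511869],
       [-0.97910111,  0.00770715, -0.20322801],
       [ 0.20326008,  0.00362795, -0.97911806]]), 't': array([-0.05043865,  0.54610529,  1.02321705])}
```

View pics/scene0.png

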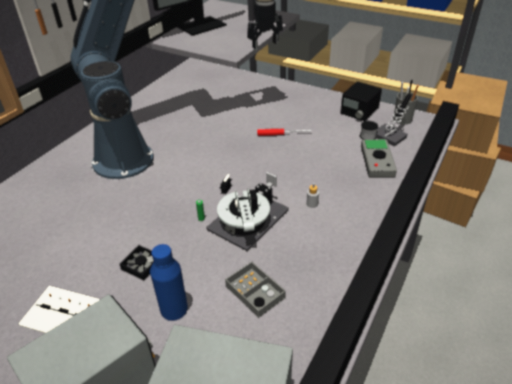

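View pics/top0.png

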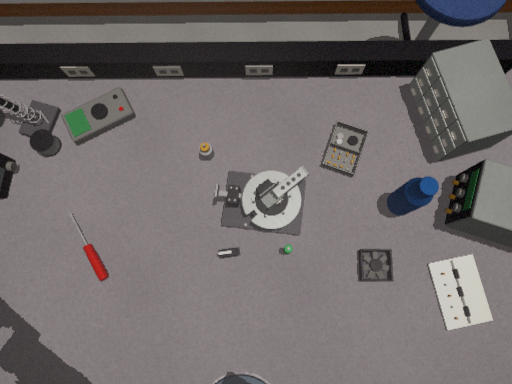

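```bash
cat > h.py <<'E'
from station import manip
import cv2,numpy as np
def ray(n,u,v,z):
    m=manip.camera_model(n);R=m['R'];t=m['t']
    d=R.T@np.linalg.inv(m['mtx'])@np.array([u,v,1.]);c=-R.T@t
    return c+d*(z-c[2])/d[2]
def proj(n,X):
    m=manip.camera_model(n);c=m['R']@np.asarray(X,float)+m['t'];p=m['mtx']@c;return p[:2]/p[2]
def cloud(n,d):
    m=manip.camera_model(n);v,u=np.indices(d.shape)
    P=np.stack([u*d,v*d,d],-1)@np.linalg.inv(m['mtx']).T
    return (P-m['t'])@m['R']
E
python3 - <<'E'
from h import *
a=np.load('pics/top0.npz');p,d=a['p'],a['d']
c=cv2.cvtColor(p[140:270,190:320],cv2.COLOR_RGB2BGR)
cv2.imwrite('pics/topz.png',cv2.resize(c,None,fx=4.6,fy=4.6,interpolation=cv2.INTER_CUBIC))
X=cloud('top',d)
h=np.clip(X[140:270,190:320,2]*2000,0,255).astype('uint8')
cv2.imwrite('pics/toph.png',cv2.resize(cv2.applyColorMap(h,2),None,fx=4.6,fy=4.6,interpolation=cv2.INTER_NEAREST))
print(ray('top',270,199,.066))
E
```

```text
[ 0.53103717 -0.07640225  0.066     ]
```

View pics/topz.png

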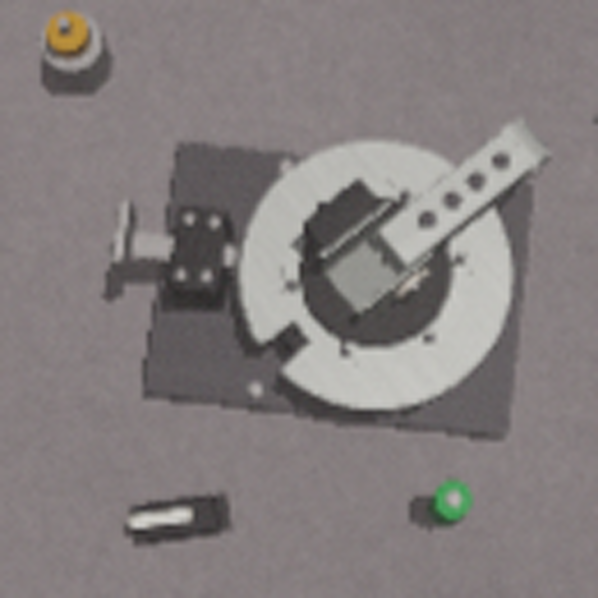

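View pics/toph.png

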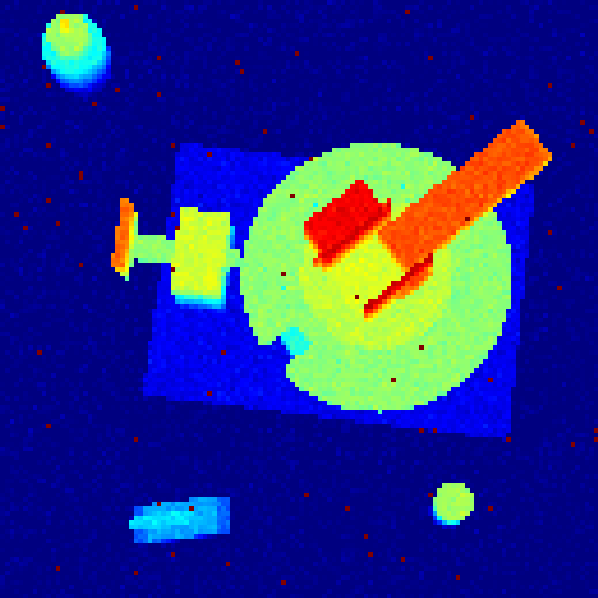

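```bash
cat > meas.py <<'E'
from h import *
from scipy.optimize import least_squares
def measure(p,d,verb=True):
    X=cloud('top',d); W=np.zeros(d.shape,bool); W[140:270,190:320]=1
    # disc: bright aluminium at z 66
    m=(W&(abs(X[...,2]-.066)<.004)&(d>0)&(p.min(-1)>130)).astype('uint8')
    m=cv2.morphologyEx(m,cv2.MORPH_OPEN,np.ones((3,3),'uint8'))
    n,l,st,_=cv2.connectedComponentsWithStats(m);k=1+np.argmax(st[1:,4]);m=(l==k).astype('uint8')
    cs,_=cv2.findContours(m,cv2.RETR_EXTERNAL,cv2.CHAIN_APPROX_NONE);c=max(cs,key=len)[:,0]
    P=np.array([ray('top',u,v,.066)[:2] for u,v in c])
    r=least_squares(lambda q:np.hypot(*(P-q[:2]).T)-q[2],[*P.mean(0),.074],loss='cauchy',f_scale=.0008)
    ax=r.x[:2]
    # link
    lm=(W&(abs(X[...,2]-.102)<.006)&(d>0)&(p.min(-1)>110))
    vu=np.argwhere(lm);L=np.array([ray('top',u,v,.102)[:2] for v,u in vu]);rr=np.hypot(*(L-ax).T)
    L=L[(rr>.045)&(rr<.125)]
    mid=np.median(L,0);L=L[np.hypot(*(L-mid).T)<.05];
    vx,vy,x0,y0=cv2.fitLine(L.astype('float32'),cv2.DIST_HUBER,0,.01,.01).ravel()
    s=np.sign((x0-ax[0])*vx+(y0-ax[1])*vy);la=np.arctan2(s*vy,s*vx)
    off=np.array([-s*vy,s*vx])@(np.array([x0,y0])-ax)
    # slot: dark pixels at ring r in .055-.072
    u=np.arange(0,2*np.pi,.005);D=[]
    for a in u:
        v=[]
        for q in (.058,.062,.066):
            x=proj('top',[ax[0]+q*np.cos(a),ax[1]+q*np.sin(a),.066])
            v.append(cv2.getRectSubPix(p[...,1].copy(),(1,1),(float(x[0]),float(x[1])))[0,0])
        D.append(np.mean(v))
    D=np.array(D);opp=np.cos(u-(la+np.pi))>.9
    w=np.clip(130-D,0,None)*opp
    sa=np.angle((w*np.exp(1j*u)).sum())
    # guide block + tab
    g=W&(abs(X[...,2]-.074)<.004)&(p.max(-1)<200)&(np.hypot(X[...,0]-ax[0],X[...,1]-ax[1])>.082)&(np.hypot(X[...,0]-ax[0],X[...,1]-ax[1])<.12)
    G=X[g];t=W&(X[...,2]>.086)&(X[...,2]<.104)&(np.hypot(X[...,0]-ax[0],X[...,1]-ax[1])>.10)&(np.cos(np.arctan2(X[...,1]-ax[1],X[...,0]-ax[0])-la)<0)
    T=X[t]
    gm=np.median(G[:,:2],0);tm=T[:,:2].mean(0)
    f=lambda q:(np.degrees(np.arctan2(q[1]-ax[1],q[0]-ax[0])),np.hypot(*(q-ax)))
    print('axis',ax,'r',r.x[2]);print('link deg',np.degrees(la),'off',off,'slot deg',np.degrees(sa))
    print('guide',gm,f(gm),len(G),'tab',tm,f(tm),len(T),np.ptp(T,0))
    # base plate orientation
    b=W&(abs(X[...,2]-.014)<.004)&(p.max(-1)<120);bb=cv2.morphologyEx(b.astype('uint8'),cv2.MORPH_OPEN,np.ones((3,3),'uint8'))
    B=X[bb>0][:,:2].astype('float32');print('plate',cv2.minAreaRect(B))
    for nm,q in(('servo',(228,252)),('cell',(288,249))):pass
    return ax,la,sa
E
python3 - <<'E'
from meas import *
a=np.load('pics/top0.npz');measure(a['p'],a['d'])
for n,u,v,z in(('cell',288.3,248.5,.07),('servo',229,252,.044),('motor',205,148,.08)):print(n,ray('top',u,v,z))
E
```

```text
Traceback (most recent call last):
  File "meas.py", line 26, in measure
    x=proj('top',[ax[0]+q*np.cos(a),ax[1]+q*np.sin(a),.066])
  File "h.py", line 8, in proj
    m=manip.camera_model(n);c=m['R']@np.asarray(X,float)+m['t'];p=m['mtx']@c;return p[:2]/p[2]
ValueError: time passes only in moves, steps and waits
```

```bash
sed -i 's/manip.camera_model(n)/cm(n)/; s/^import cv2,numpy as np$/import cv2,numpy as np,functools\n@functools.lru_cache(None)\ndef cm(n): return manip.camera_model(n)/' h.py
python3 - <<'E'
from meas import *
a=np.load('pics/top0.npz');measure(a['p'],a['d'])
for n,u,v,z in(('cell',288.3,248.5,.07),('servo',229,252,.044),('motor',205,148,.08)):print(n,ray('top',u,v,z))
E
```

```text
axis [ 0.53077766 -0.0794909 ] r 0.07301527640041487
link deg -51.181787670150214 off -0.0010344260826392268 slot deg 127.99121919260492
guide [0.54279342 0.01680515] (np.float64(82.88742744008366), np.float64(0.09704280784971922)) 185 tab [0.54753422 0.05689484] (np.float64(82.9956545834567), np.float64(0.13741124922608017)) 46 [0.03654744 0.00971636 0.01545755]
plate ((0.5327667593955994, -0.06005668640136719), (0.2098260372877121, 0.1500457525253296), 82.19821166992188)
cell [ 0.4057894 -0.1199978  0.07     ]
servo [0.40007377 0.02801966 0.044     ]
motor [0.66280503 0.08898285 0.08      ]
```

apply_moves:
  increments:
    - [[-0.05,0,0,4.5],[-0.05,0,0,4.5],[-0.05,0,0,4.5],[-0.05,0,0,4.5],[-0.05,0,0,4.5]]
  fingers: 0
  newtons: 40

```text
t: 0.6
tcp_pos: [0.462, 0.4346, 0.2998]
tool_rot: [0.397, 0.918, -0.002, -0.002]
force: [1.1, 1.0, -0.2]
finger_gap: 0.144
```

apply_moves:
  increments:
    - [[-0.05,0,0,4.5],[-0.05,0,0,4.5],[-0.05,0,0,4.5],[-0.05,0,0,4.5],[-0.05,0,0,4.5]]

```text
t: 1.1
tcp_pos: [0.6009, 0.2284, 0.2965]
tool_rot: [0.576, 0.818, -0.003, -0.002]
force: [0.7, 0.3, -0.1]
finger_gap: -0.0
```

apply_moves:
  increments:
    - [[-0.05,0,0,4.5],[-0.05,0,0,4.5],[-0.05,0,0,4.5],[-0.05,0,0,4.5],[-0.05,0,0,4.5]]

```text
t: 1.6
tcp_pos: [0.6462, -0.0158, 0.2937]
tool_rot: [0.73, 0.684, -0.004, -0.003]
force: [0.5, -0.4, 0.2]
finger_gap: 0.001
```

apply_moves:
  increments:
    - [[-0.04,-0.005,0,3],[-0.04,-0.01,0.02,0],[-0.02,0,0.02,0],[0,0,0.02,0],[0,0,0,0]]

```text
t: 2.1
tcp_pos: [0.6192, -0.1273, 0.231]
tool_rot: [0.752, 0.659, -0.005, -0.002]
force: [-0.5, 1.8, -0.1]
finger_gap: 0.004
```

```bash
cat > look.py <<'E'
import sys
from h import *
k=sys.argv[1]
for n,(r0,r1,c0,c1) in(("top",(130,280,180,330)),("scene",(150,270,180,310))):
    p,d=manip.snapshot(n);np.savez(f'pics/{n}{k}.npz',p=p,d=d)
    c=cv2.cvtColor(p[r0:r1,c0:c1],cv2.COLOR_RGB2BGR);cv2.imwrite(f'pics/{n}{k}.png',cv2.resize(c,None,fx=4,fy=4,interpolation=cv2.INTER_CUBIC)[:600])
s=manip.sense();q=s['tool_rot'];print(s['t'],s['tcp_pos'].round(4),'toolx deg',np.degrees(np.arctan2(2*q[0]*q[1],2*q[0]**2-1)),s['force'].round(2))
E
python3 look.py 1
```

```text
2.2 [ 0.6212 -0.127   0.2339] toolx deg 82.48874922001283 [ 0.52  0.33 -0.35]
```

View pics/top1.png

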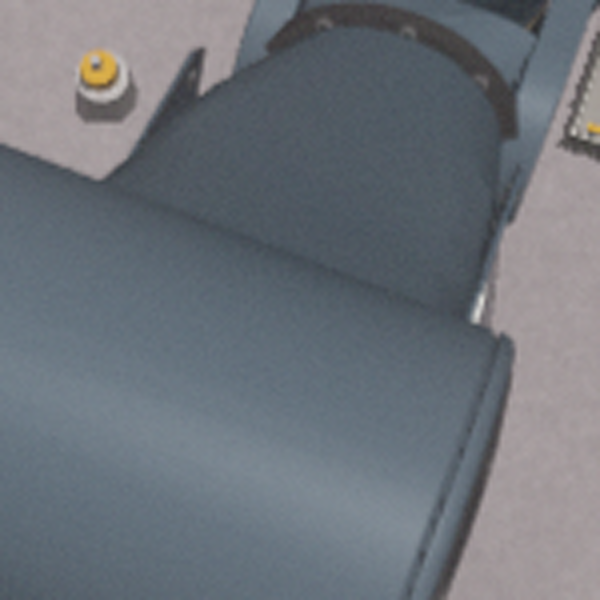

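View pics/scene1.png

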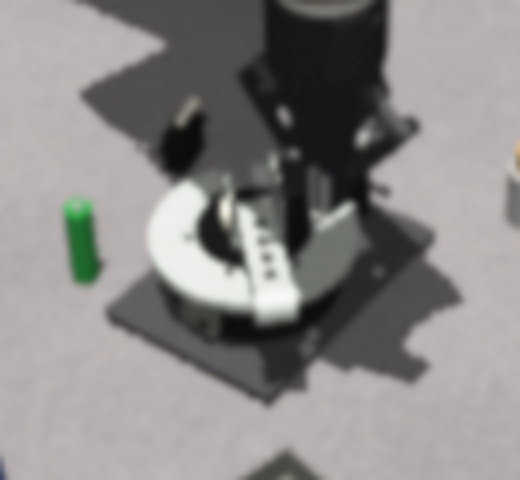

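apply_moves:
  increments:
    - [[0.005,-0.005,0.025,0],[0.004,-0.004,0.025,0],[0,0,0.02,0],[0,0,0.008,0],[0,0,0,0]]

```text
t: 2.7
tcp_pos: [0.6194, -0.1145, 0.1614]
tool_rot: [0.75, 0.662, 0.001, 0.008]
force: [-0.6, 0.1, -0.1]
finger_gap: 0.003
```

```bash
python3 look.py 2
```

```text
2.8 [ 0.6199 -0.115   0.1626] toolx deg 82.83880675297426 [ 0.09 -0.01  1.09]
```

View pics/scene2.png

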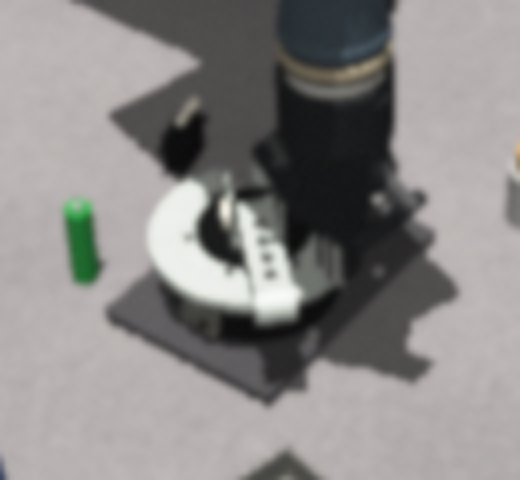

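apply_moves:
  increments:
    - [[0,0,0.009,0],[-0.006,-0.006,0,0],[-0.006,-0.006,0,0],[-0.009,-0.006,0,0],[-0.009,-0.006,0,0]]

```text
t: 3.3
tcp_pos: [0.5931, -0.1427, 0.1564]
tool_rot: [0.75, 0.662, 0.004, 0.012]
force: [1.5, 3.7, 0.5]
finger_gap: -0.002
```

apply_moves:
  increments:
    - [[-0.008,-0.008,0,0],[-0.008,-0.008,0,0],[0,0,0,0]]

```text
t: 3.6
tcp_pos: [0.5727, -0.1596, 0.1567]
tool_rot: [0.75, 0.661, 0.004, 0.012]
force: [-0.2, 0.3, -0.6]
finger_gap: 0.002
```

```bash
python3 look.py 3
```

```text
3.7 [ 0.5736 -0.1591  0.1568] toolx deg 82.77737551448602 [ 0.44  1.   -0.03]
```

View pics/scene3.png

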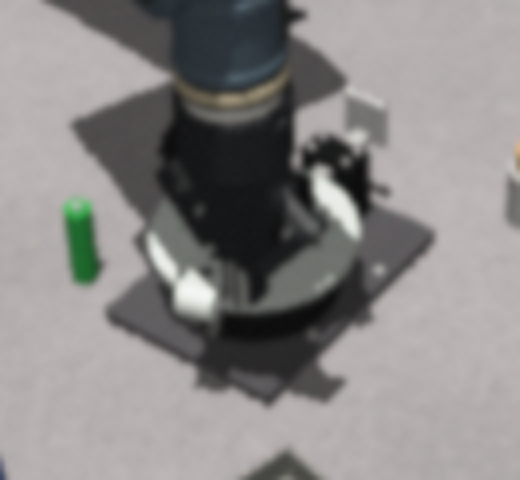

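```bash
python3 - <<'E'
from h import *
for f in (-70,-75,-80,-85,-90,-97):
    a=np.radians(f);u=np.array([np.cos(a),np.sin(a)]);n=np.array([-u[1],u[0]])
    r=[]
    for s,z in((.013,.102),(-.013,.102),(-.013,.076),(.013,.076)):
        q=np.array([.5307,-.0797])+.113*u+s*n
        r.append(((proj('scene',[*q,z])-[180,150])*4+1.5).round().tolist())
    print(f,r)
E
```

```text
-70 [[238.0, 304.0], [199.0, 300.0], [201.0, 329.0], [240.0, 332.0]]
-75 [[223.0, 303.0], [185.0, 297.0], [187.0, 326.0], [225.0, 332.0]]
-80 [[208.0, 302.0], [171.0, 294.0], [174.0, 322.0], [210.0, 330.0]]
-85 [[194.0, 299.0], [158.0, 289.0], [161.0, 317.0], [196.0, 328.0]]
-90 [[180.0, 296.0], [146.0, 283.0], [149.0, 311.0], [182.0, 324.0]]
-97 [[161.0, 290.0], [131.0, 275.0], [134.0, 303.0], [164.0, 318.0]]
```

apply_moves:
  increments:
    - [[-0.004,-0.007,0,0],[-0.003,-0.007,0,0],[-0.001,-0.006,0,0],[0,0,0,0]]

```text
t: 4.1
tcp_pos: [0.5529, -0.1653, 0.1569]
tool_rot: [0.75, 0.662, 0.005, 0.015]
force: [0.5, -0.9, 0.7]
finger_gap: -0.004
```

```bash
python3 look.py 4
```

```text
4.2 [ 0.5532 -0.1651  0.1567] toolx deg 82.85497679805849 [-0.2   0.26 -0.03]
```

View pics/scene4.png

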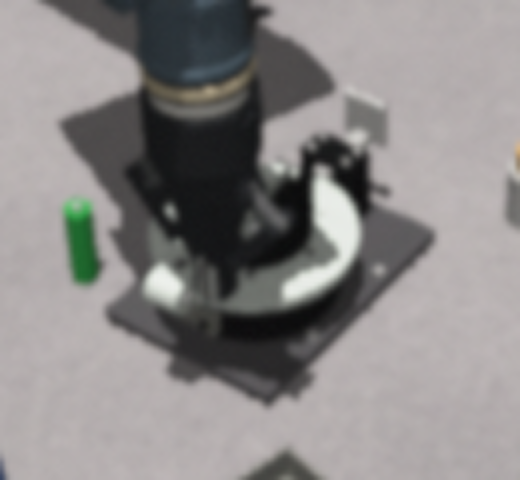

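apply_moves:
  increments:
    - [[-0.001,-0.005,0,0],[0,-0.003,0,0],[0,0,0,0]]

```text
t: 4.5
tcp_pos: [0.5457, -0.1655, 0.1567]
tool_rot: [0.75, 0.662, 0.005, 0.016]
force: [1.1, 0.5, -0.8]
finger_gap: 0.001
```

apply_moves:
  increments:
    - [[0,0.02,0,0],[0,0.02,-0.03,0],[0,0,-0.05,0],[0.05,0,-0.05,0],[0.05,0,-0.03,0]]

```text
t: 5.0
tcp_pos: [0.5891, -0.0907, 0.2977]
tool_rot: [0.752, 0.659, 0.0, 0.006]
force: [0.5, -0.3, -0.0]
finger_gap: 0.002
```

apply_moves:
  increments:
    - [[0.05,0,0,0],[0.05,0,0,0],[0.05,0,0,0],[0.05,0,0,0],[0.05,0,0,0]]

```text
t: 5.5
tcp_pos: [0.6216, 0.1589, 0.3011]
tool_rot: [0.754, 0.657, 0.001, 0.009]
force: [0.4, -0.5, -0.4]
finger_gap: 0.0
```

```bash
python3 look.py 5; python3 -c "
from meas import *
a=np.load('pics/top5.npz');measure(a['p'],a['d'])"
```

```text
5.6 [0.6214 0.1633 0.3008] toolx deg 82.55492649011424 [-0.91 -0.49  0.11]
axis [ 0.52971119 -0.08020218] r 0.07252215869336755
link deg -96.95260422817333 off -0.0008881983974401594 slot deg 80.70090459133843
guide [0.542897   0.01674495] (np.float64(82.25470664927909), np.float64(0.0978397241149118)) 193 tab [0.54817727 0.05668187] (np.float64(82.31700657103308), np.float64(0.13812400064469577)) 45 [0.03609111 0.00969717 0.0134534 ]
plate ((0.5328388810157776, -0.05966261029243469), (0.21052761375904083, 0.1499224156141281), 82.13699340820312)
```

View pics/top5.png

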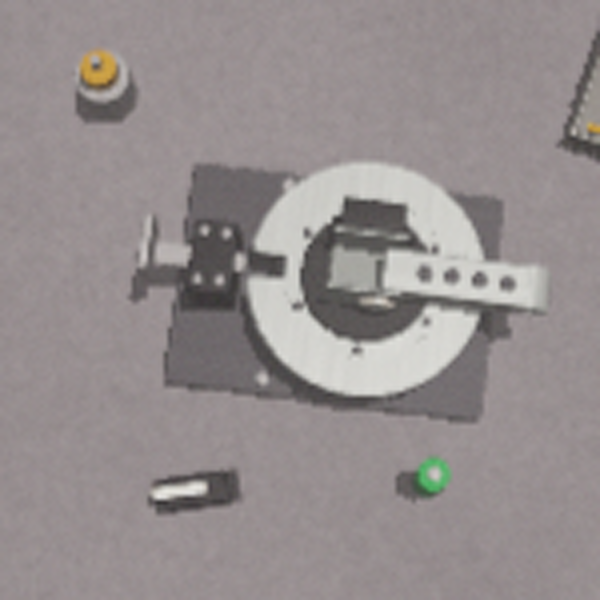

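apply_moves:
  increments:
    - [[-0.02,-0.03,0.02,0],[-0.02,-0.028,0.03,0],[-0.02,0,0.03,0],[-0.015,0,0.03,0],[0,0,0,0]]

```text
t: 6.1
tcp_pos: [0.551, 0.0956, 0.1877]
tool_rot: [0.749, 0.663, 0.0, 0.007]
force: [-1.0, -0.2, -0.3]
finger_gap: -0.002
```

```bash
cat > rel.py <<'E'
from h import *
s=manip.sense();a=np.radians(82.2);u=np.array([np.cos(a),np.sin(a)]);v=np.array([u[1],-u[0]])
d=s['tcp_pos'][:2]-[.5305,-.0798];print(s['t'],'along',d@u,'lat(+tool y)',d@v,'tip z',s['tcp_pos'][2]-.073,s['force'].round(2))
E
python3 look.py 6; python3 rel.py
```

```text
6.2 [0.5543 0.097  0.1911] toolx deg 83.094914070164 [ 0.66 -1.11  0.55]
6.2 along 0.1783533476592634 lat(+tool y) -0.000404556291214278 tip z 0.11809841423196211 [ 0.66 -1.11  0.55]
```

View pics/scene6.png

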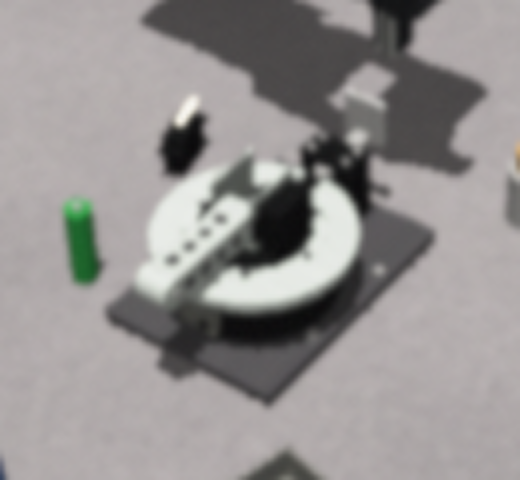

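apply_moves:
  increments:
    - [[0,0,0.025,0],[0,0,0.019,0],[0,0,0,0]]

```text
t: 6.5
tcp_pos: [0.5605, 0.0979, 0.1521]
tool_rot: [0.748, 0.663, 0.009, 0.015]
force: [0.9, 0.8, 1.1]
finger_gap: 0.0
```

apply_moves:
  increments:
    - [[-0.008,0,0,0],[-0.008,0,0,0],[-0.008,0,0,0],[-0.005,0,0,0],[0,0,0,0]]

```text
t: 7.0
tcp_pos: [0.5603, 0.0677, 0.1585]
tool_rot: [0.748, 0.664, 0.013, 0.018]
force: [-0.6, 0.9, -1.1]
finger_gap: 0.004
```

```bash
python3 rel.py;python3 look.py 7
```

```text
7.0 along 0.15018411325958406 lat(+tool y) 0.009499374114209553 tip z 0.08549501313685028 [-0.63  0.94 -1.14]
7.1 [0.5604 0.0681 0.1583] toolx deg 83.28155820779975 [ 0.3   0.27 -0.01]
```

View pics/scene7.png

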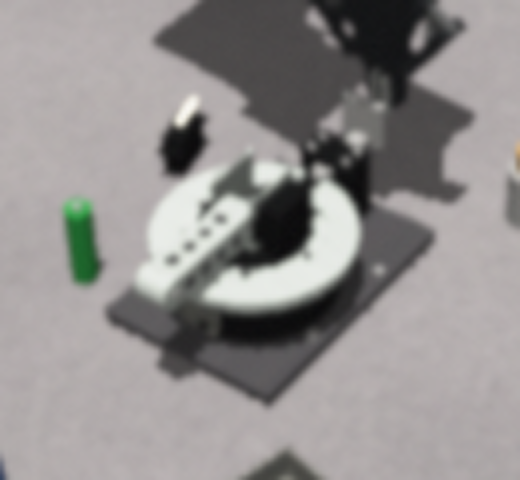

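apply_moves:
  increments:
    - [[0.006,-0.008,0,0],[0,-0.006,0.006,0],[0,0,0.006,0],[0,0,0,0]]

```text
t: 7.5
tcp_pos: [0.546, 0.0768, 0.1446]
tool_rot: [0.747, 0.665, 0.013, 0.018]
force: [0.2, -0.6, -0.5]
finger_gap: 0.001
```

```bash
python3 rel.py
```

```text
7.5 along 0.1572019692893728 lat(+tool y) -0.005914216192182184 tip z 0.07164736776247833 [ 0.15 -0.55 -0.46]
```

apply_moves:
  increments:
    - [[-0.006,0,0,0],[-0.006,0,0,0],[-0.005,0,0,0],[0,0,0,0]]

```text
t: 7.9
tcp_pos: [0.5436, 0.0591, 0.1442]
tool_rot: [0.747, 0.665, 0.012, 0.017]
force: [-0.4, -0.0, -0.9]
finger_gap: -0.003
```

```bash
python3 rel.py
```

```text
7.9 along 0.13941354403874165 lat(+tool y) -0.00591181671429872 tip z 0.07115452111679844 [-0.44 -0.01 -0.89]
```

apply_moves:
  increments:
    - [[-0.005,0,0,0],[-0.005,0,0,0]]

```text
t: 8.1
tcp_pos: [0.5422, 0.0489, 0.1442]
tool_rot: [0.747, 0.664, 0.013, 0.017]
force: [0.2, 3.2, 1.3]
finger_gap: -0.004
```

```bash
python3 rel.py; python3 look.py 8
```

```text
8.1 along 0.12905419939731702 lat(+tool y) -0.005859458741250349 tip z 0.07116293693908439 [0.24 3.19 1.32]
8.2 [0.5422 0.0489 0.1442] toolx deg 83.2700798290434 [-0.18  3.34 -1.11]
```

View pics/scene8.png

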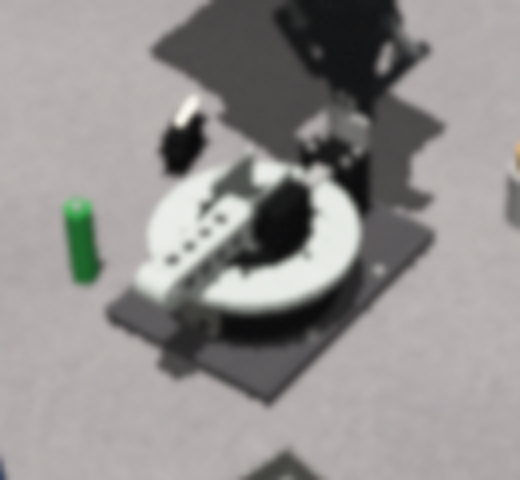

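apply_moves:
  increments:
    - [[-0.004,0,0,0],[-0.004,0,0,0]]

```text
t: 8.4
tcp_pos: [0.542, 0.0477, 0.1444]
tool_rot: [0.751, 0.66, 0.019, 0.013]
force: [3.4, 22.6, -1.5]
finger_gap: -0.0
```

```bash
python3 rel.py
```

```text
8.4 along 0.12790409268007974 lat(+tool y) -0.0058910586992948375 tip z 0.07141871318644401 [ 3.45 22.55 -1.51]
```

apply_moves:
  increments:
    - [[0.003,0,0,0],[0.005,0,0,0],[0,0,0,0]]

```text
t: 8.7
tcp_pos: [0.5438, 0.0562, 0.1448]
tool_rot: [0.75, 0.661, 0.019, 0.014]
force: [0.1, -0.1, -0.0]
finger_gap: 0.003
```

```bash
python3 rel.py; python3 look.py 9; python3 - <<'E'
from h import *
a=np.radians(82.2);u=np.array([np.cos(a),np.sin(a)]);v=np.array([u[1],-u[0]])
for r in (.118,.124,.130,.141):
    print(r,[((proj('scene',[*(np.array([.5305,-.0798])+(r-.006)*u+s*v),.098])-[180,150])*4+1.5).round().tolist() for s in(-.018,.018)])
d=np.load('pics/scene9.npz')['d'];X=cloud('scene',d);w=X[155:200,240:290].reshape(-1,3)
r=w[:,:2]-[.5305,-.0798];al=r@u;la=r@v
m=(w[:,2]>.08)&(w[:,2]<.1)&(abs(la)<.018)&(al>.1)&(al<.15);print(m.sum(),np.percentile(al[m],[5,25,50,75,95]))
E
```

```text
8.7 along 0.13655151684763536 lat(+tool y) -0.005304613124631421 tip z 0.07182842967684726 [ 0.07 -0.07 -0.01]
8.8 [0.5437 0.0558 0.1448] toolx deg 82.80600699180873 [-0.61 -0.77  0.02]
0.118 [[323.0, 105.0], [362.0, 123.0]]
0.124 [[328.0, 101.0], [367.0, 119.0]]
0.13 [[332.0, 97.0], [372.0, 115.0]]
0.141 [[341.0, 90.0], [380.0, 107.0]]
85 [0.11020174 0.11205352 0.1151417  0.12926587 0.13888925]
```

View pics/scene9.png

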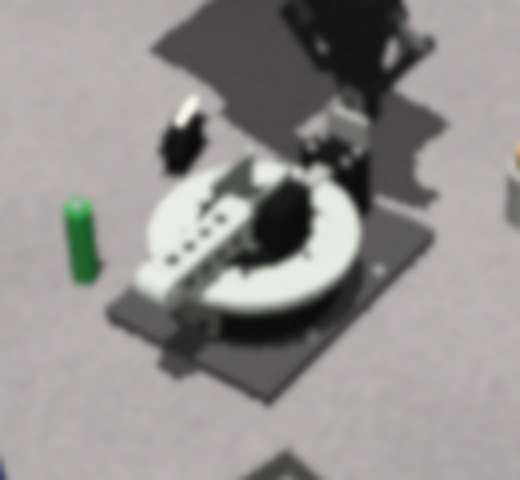

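The push force jumped to 22 N where the stop should be, and the tab at (348,125) sits close to the guide block. I'll clear the arm and check from above.

apply_moves:
  increments:
    - [[0.03,0,0,0],[0.03,0,-0.03,0],[0,0,-0.05,0],[0.04,0,-0.05,0],[0.04,0.02,-0.02,0]]

```text
t: 9.3
tcp_pos: [0.5719, 0.1788, 0.286]
tool_rot: [0.753, 0.657, 0.012, 0.01]
force: [1.7, -0.7, -0.4]
finger_gap: -0.0
```

apply_moves:
  increments:
    - [[0,0.03,0,0],[0,0.03,0,0],[0,0,0,0]]

```text
t: 9.6
tcp_pos: [0.6371, 0.1745, 0.2954]
tool_rot: [0.752, 0.659, 0.019, 0.015]
force: [-0.4, -0.7, 0.7]
finger_gap: -0.001
```

```bash
python3 rel.py; python3 look.py 10; python3 -c "
from meas import *
a=np.load('pics/top10.npz');measure(a['p'],a['d'])
X=cloud('top',a['d']);u=np.array([np.cos(np.radians(82.2)),np.sin(np.radians(82.2))]);r=X[...,:2]-[.5305,-.0798];al=r@u;la=r@[u[1],-u[0]]
for k in ('0','5','10'):
  b=np.load(f'pics/top{k}.npz');X=cloud('top',b['d']);r=X[...,:2]-[.5305,-.0798];al=r@u;la=r@[u[1],-u[0]]
  m=(X[...,2]>.09)&(X[...,2]<.105)&(abs(la)<.02)&(al>.1)&(al<.16);print(k,m.sum(),np.median(al[m]))
"
```

```text
9.6 along 0.2663756784523821 lat(+tool y) 0.07108269262985198 tip z 0.22244494243541063 [-0.4  -0.7   0.65]
9.7 [0.6332 0.1746 0.294 ] toolx deg 82.55134094611738 [ 0.55 -1.41  0.13]
axis [ 0.5056001  -0.07348777] r 0.048396504785049685
link deg -101.15935191746179 off 0.030190674250210943 slot deg 102.90733860036131
guide [0.54277055 0.01671344] (np.float64(67.60423700272194), np.float64(0.09755972978283384)) 203 tab [0.547727   0.03509273] (np.float64(68.7948148118195), np.float64(0.11646631583871322)) 43 [0.14352457 0.06336225 0.0142969 ]
plate ((0.532762885093689, -0.05990806967020035), (0.21002449095249176, 0.15041537582874298), 82.29305267333984)
0 41 0.1379570596194104
5 40 0.13783033483595217
10 39 0.114572215478515
```

View pics/top10.png

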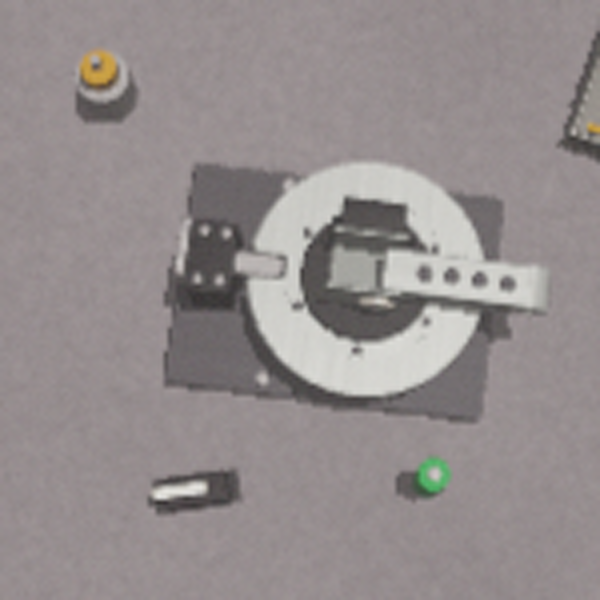

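```bash
python3 -c "
from h import *
print(manip.sense()['qd'].round(3)); print(manip.sign_off())"
```

```text
[ 0.005 -0.006  0.049  0.003  0.004  0.001]
the job is handed in; nothing more can be done
None
```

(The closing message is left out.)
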